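Release the transport lock of a microphone test set by feel

ROBOT

A 6-joint arm with a two-finger parallel gripper is mounted at the origin on the work surface. World frame = base frame: x ahead of the robot, y to its left, z up, the work surface at z = 0. Lengths are in mm, angles in rad, forces in N, time in s.
With the tool pointing down it reaches from about 350 to 875 mm from the base axis. Payload 4.2 kg.
Tool frame: the origin (TCP) lies midway between the tips of the shut fingers; the grasp point (between the pads) lies 19 mm behind it; z points along the fingers, y is the line along which they close (so a half turn about z gives the same grasp; the last joint's range is limited). The gripper opens to 85 mm and grips with 20 to 120 N. Pads are 22 mm wide; open, the fingers measure 114 mm over their backs; the gripper's body (76 mm by 85 mm) begins 54 mm behind the grasp point. The pads swing forward as they close: fully open they stand 13 mm farther back than shut.
Start: joints at [-1.024, 0.385, 0.008, 0, -1.194, -0.259], TCP at [177.418, -599.268, 231.312] pointing down, gripper open.
Joint ranges: [-3.14, 3.14], [-1.21, 2.06], [-1.07, 1.41], [-3.16, 2.05], [-2.99, -0.16], [-3.1, 3.1]. Speed limits (rad/s): [2.79, 2.79, 3.14, 3.14, 3.14, 3.14].

INTERFACE

Orientations are given as a unit quaternion [x, y, z, w].
In Python, from bench import read_state, get_image, job_done gives the robot as it stands.
- The arm moves only by the tool servo_tool, never from a script. Its arguments are lists of equal length, an entry for each row: "rotation": the turn, a rotation vector about the world's x, y, z scaled (see below), a list of three; "slide": the shift along the world's x, y, z scaled (see below), a list of three; "grip": the opening, from -1 (shut) to 1 (fully open). In form: {"rotation": [[rx, ry, rz], ...], "slide": [[tx, ty, tz], ...], "grip": [grip, ...]}. A call has 1 to 8 rows; each row is the pose to reach, as a shift and turn from the pose commanded when the call began, turning the shorter way round; what a row does not reach only later rows make up. The controller multiplies each number of a shift by 0.2 m and each number of a turn by 360 degrees. A row lasts 1/8 s, in which the tool goes at most 62.5 mm and 10.7 degrees, less where a joint would pass 70% of its speed; a pose out of reach is approached as far as the arm can. A call with a number of a shift or a turn outside -1 to 1 is refused whole. A call with a gripper value outside its range is refused whole. The fingers move at their own pace and stop on an object; the grip force is fixed at half the most. Time passes only in rows, so rows that repeat a pose let the fingers close. It gives the time, the measured TCP pose, the force, the opening and the grip force at its end, in the units of the state.
- read_state(): the state, without advancing time (a new reading comes with each control period).
- get_image(name): name is "side" or "top" or "wrist"; returns a dict with "image" (420x560x3 uint8, red, green, blue), "depth" (420x560 float32, mm along the optical axis (not along the pixel's ray), 0 where there is no reading), "camera_matrix" (3x3 intrinsics, pixels), "k1" (the pictures are not rectified: a ray, as slopes to the right and down, at radius r is drawn at 1 + k1 r^2 times it, then the intrinsics apply), "rvec" (rotation vector, rad) and "tvec" (3), from world to camera coordinates, as OpenCV has them; the wrist camera has in their place "hand_eye" (4x4, takes a point from camera to tool coordinates, whose origin is the TCP and whose axes are the flange's). Camera axes: x right, y down, z forward; pixel columns grow to the right and rows downward; lengths in mm; the calibration is good to about 2 mm. A picture is of the moment at which its call begins: read the wrist's pose just before it.
- job_done(): hands the job in; it is judged then, once.
The state is a dict: "clock": time; "joints": joint angles; "joint_vel": joint speeds; "joint_efforts": joint torques, N m; "position": TCP position; "ee_rot": TCP orientation; "contact_force": force on the tool from outside, world axes, zero at the start; "wrist_torque": the same for the moment, N m; "gripper_width": finger opening in mm; "grasp_force": force on a finger pad.
Only numpy, scipy, OpenCV 4.12 (cv2) and the standard library are available. Lean on these libraries where they do the work, as an engineer would, in place of code of your own. Each camera call takes 0.05 s, during which the arm holds its last target. There are 200 camera calls.

TASK

Take the sprung pin tool from its wooden stand and feel along the slot in the top of the green test set until the pin drops into the hidden hole of the black lock bar, then draw the bar all the way to its stop towards the end with the two knobs, gently, without forcing it. Lift the tool out and stand it back upright in its stand, fully down; leave the jar, carton and screwdriver where they are.

Things in the scene. Friction and masses are not known exactly. Their poses are not given: they have to be found in the camera images.
- testset: Green instrument case fixed to the bench, 150 (x) x 260 (y) x 60 (z) mm, origin under its centre, z up, flat top at z = 60 mm. Two black knobs, 24 mm in diameter and 14 mm high, stand on its top at x = +-42, y = +98 mm: this end (+y) is the one to draw the bar towards.
- slot (a point): Middle of the floor of the slot in the case's top, axes as the case; at case x = 0, y = 0, z = 53.5 mm. The slot is 16 mm wide (x), 104 mm long (y from -52 to +52 mm) and 6.5 mm deep from the top face; its flat floor is the black lock bar, which fills it in every position.
- lockbar (a joint): How far the lock bar is drawn towards the knobs (+y), m: 0 locked (start), 0.024 at its stop. Stiff, about 5 N to move, stays put. 9.4 mm thick; one through hole, black in black, 16 mm across the slot, 10 mm along it, empty below. The hole's centre lies on the slot's centre line, at the start anywhere from y = -36 to +12 mm of the case (not measured: feel for it), and moves with the bar.
- stand: Wooden block fixed to the bench, 64 x 64 x 55 mm, origin under its centre, with a square through hole 20 x 20 mm in the middle of its top (z = 55 mm). It may be to the left or right of the test set.
- pintool: Sprung pin tool, 100 to 160 g, standing upright in the stand. Origin in the middle of its collar's underside, z up along the tool. Steel collar 36 mm in diameter, z = 0 to 6 mm, rests on the stand's top; above it a black square handle 20 x 20 mm (sides along x and y), z = 6 to 66 mm; below it a shank 12 mm in diameter, z = -22 to 0 mm, and then the pin.
- pin_tip (a point): Round lower end of the tool's steel pin, on the tool's axis, 40 mm below its origin when the pin is out. The pin, 6 mm in diameter, sticks 18 mm out of the shank and is sprung along the tool: it yields up to 9 mm, with about 1 N at first, 3 N at 6 mm, and springs out again; sideways it is rigid.
- jar: Amber glass jar with black cap, 56 mm in diameter, 75 mm high, origin under its centre. Bystander, on the other side of the test set from the stand.
- carton: Cardboard box 70 x 90 x 45 mm beside the test set, origin under its centre. Bystander.
- screwdriver: Orange-handled screwdriver, 170 mm long, lying beside the test set. Bystander; not the tool to use.
Things that resemble listed ones, but are neither listed nor needed, are in the scene too. What is shaped like the stand but blue is not meant. What is shaped like the pintool but red is not meant.

How it is judged:
By the outcome, as a careful person would: the job done as asked, in the order asked, and still so for the second after the job is handed in, with the robot touching nothing.
It also fails if it takes over 59 s, if anything falls off the work surface, if the arm or the gripper's body presses on something with over 40 N, if the wrist force passes 120 N, or if a joint passes its speed limit or range.

## Working session

There is one attempt and no reset: what is moved stays moved. The work goes in short steps, Python scripts to look and compute and a tool call to move; the robot and the scene stay as the last step left them, time stands still between calls to the robot, and variables do not carry over. Pictures are saved under pics/ and viewed, at most 10 in all, crops included, and the job is handed in when it is done.

Besides the shell and the picture viewer there is one more tool, called after ">>>" as a command line: name --argument value ..., lists and objects as JSON in quotes. servo_tool: Moves the arm, as the interface text tells. Shifts and turns lie within -1 to 1; 1 stands for 0.2 m of shift or 360 degrees of turn. Its arguments: {"type":"object","properties":{"rotation":{"type":"array","items":{"type":"array","items":{"type":"number","minimum":-1,"maximum":1}}},"slide":{"type":"array","items":{"type":"array","items":{"type":"number","minimum":-1,"maximum":1}}},"grip":{"type":"array","items":{"type":"number"}}},"required":["rotation","slide","grip"]}

```bash
mkdir -p pics
cat > h.py <<'E'
import numpy as np, cv2
from bench import read_state, get_image, job_done
def save(d,n): cv2.imwrite(f'pics/{n}.png',cv2.cvtColor(d['image'],cv2.COLOR_RGB2BGR))
def undist(d,px):
    K=np.array(d['camera_matrix'],float); px=np.atleast_2d(np.array(px,float))
    return cv2.undistortPoints(px[:,None],K,np.array([d['k1'],0,0,0,0.]))[:,0]
def pose(d):
    R=cv2.Rodrigues(np.array(d['rvec'],float))[0]; t=np.array(d['tvec'],float).ravel(); return R.T,-R.T@t
def onplane(d,px,z):
    R,c=pose(d); u=undist(d,px); v=np.c_[u,np.ones(len(u))]@R.T
    return c+v*((z-c[2])/v[:,2])[:,None]
def cloud(d):
    h,w=d['depth'].shape; g=np.mgrid[0:h,0:w]; px=np.c_[g[1].ravel(),g[0].ravel()]
    u=undist(d,px); R,c=pose(d); z=d['depth'].ravel()
    P=np.c_[u,np.ones(len(u))]*z[:,None]@R.T+c; P[z==0]=np.nan
    return P.reshape(h,w,3)
E
python3 - <<'E'
from h import *
import pickle
a=get_image('top');b=get_image('side');pickle.dump((a,b),open('i.pkl','wb'))
save(a,'top0');save(b,'side0');print(pose(a)[1],pose(b)[1],read_state())
E
```

```text
[378.28640649 -26.68196677 959.05806008] [298.72234709 589.19121002 861.22949373] {'clock': 0.1, 'joints': array([-1.02443237e+00,  3.85491723e-01,  6.77713255e-03, -4.23547483e-04,
       -1.19400855e+00, -2.58632145e-01]), 'joint_vel': array([-0.00019817, -0.00117608,  0.00304172,  0.00175881,  0.00081745,
        0.00095513]), 'joint_efforts': array([-5.57683215e-04, -3.93319845e+01,  1.88928777e+01,  4.19793516e+00,
       -2.60190034e-03,  1.06980856e-06]), 'position': array([ 177.2491076 , -598.80180633,  230.33112347]), 'ee_rot': array([-1.43292772e-01,  9.89679855e-01,  9.63523353e-04, -1.96271458e-04]), 'contact_force': array([-0.61205618, -0.24562457, -0.07792221]), 'wrist_torque': array([0.02420076, 0.01201561, 0.0150752 ]), 'grasp_force': 0.0, 'gripper_width': 85.5747028803875}
```

View pics/top0.png

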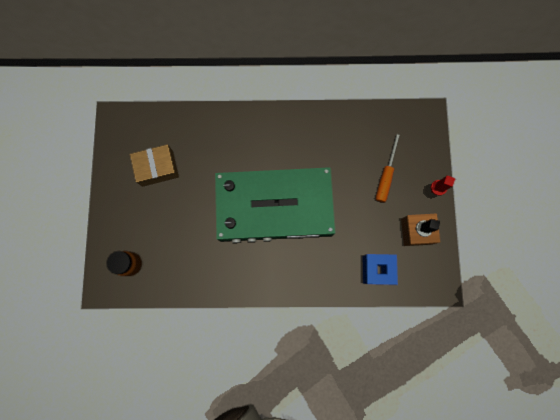

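View pics/side0.png

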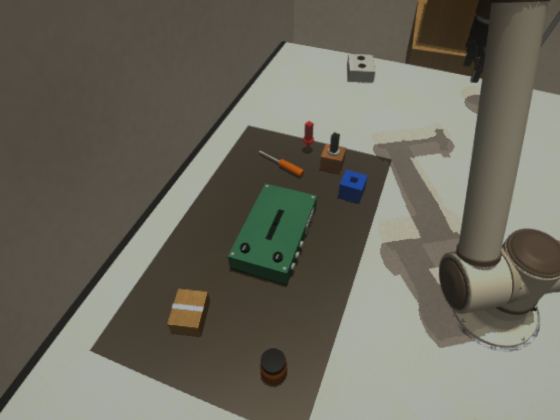

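Top view: case centred near (275,204), knobs at its left (229,186)/(230,222), slot (251–298,202), stand (422,229) with the black-handled tool, red/blue decoys at (443,186)/(381,269). Side view agrees.

Run:
```python
from h import *
import pickle
for n,d in zip(('top','side'),pickle.load(open('i.pkl','rb'))):
    P=cloud(d); hsv=cv2.cvtColor(d['image'],cv2.COLOR_RGB2HSV); H,S,V=cv2.split(hsv); Z=P[...,2]
    print(n,d['image'].shape)
    g=(H>60)&(H<90)&(S>100)&(Z>54)&(Z<66)
    ys,xs=np.nonzero(g); h=cv2.convexHull(np.c_[xs,ys].astype(np.int32)) 
    W=onplane(d,h[:,0],60)[:,:2].astype(np.float32); r=cv2.minAreaRect(W); print('case',r,np.median(Z[g]))
    m=np.zeros(g.shape,np.uint8); cv2.fillConvexPoly(m,h,1)
    k=(m>0)&(V<45)&(Z<65)
    nn,l,st,c=cv2.connectedComponentsWithStats(k.astype(np.uint8))
    for i in range(1,nn):
        if st[i,4]>25:
            q=np.argwhere(l==i)[:,::-1]; w=onplane(d,q,56).astype(np.float32)[:,:2]; print('dark',st[i],cv2.minAreaRect(w))
    k=(Z>70)&(Z<80)&(m>0); print('knob px',np.sum(k)); nn,l,st,c=cv2.connectedComponentsWithStats(k.astype(np.uint8))
    for i in range(1,nn):
        if st[i,4]>10: print('knob',st[i,4],np.nanmean(P[l==i],0))
    cx=(422,229) if n=='top' else (333,155)
    reg=np.zeros(g.shape,bool); reg[cx[1]-35:cx[1]+35,cx[0]-35:cx[0]+35]=1
    w=reg&(H<22)&(S>90)&(Z>49)&(Z<61)
    print('stand top',w.sum(),np.nanmedian(Z[w]),cv2.minAreaRect(P[w][:,:2].astype(np.float32)))
    t=reg&(Z>113)&(Z<130)&(V<90)&(S<120); print('handle top',t.sum(),np.nanmedian(P[t],0),cv2.minAreaRect(P[t][:,:2].astype(np.float32)) if t.any() else 0)
```

```text
top (420, 560, 3)
case ((557.556640625, -10.280166625976562), (149.85592651367188, 257.3661193847656), 2.397589683532715) 59.72967886102515Traceback (most recent call last):
  File "<stdin>", line 14, in <module>
cv2.error: OpenCV(4.12.0) /io/opencv/modules/imgproc/src/convhull.cpp:143: error: (-215:Assertion failed) total >= 0 && (depth == CV_32F || depth == CV_32S) in function 'convexHull'
```

Run:
```python
from h import *
import pickle
mar=lambda p: cv2.minAreaRect(np.ascontiguousarray(np.array(p)[:,:2],np.float32))
for n,d in zip(('top','side'),pickle.load(open('i.pkl','rb'))):
    P=cloud(d); hsv=cv2.cvtColor(d['image'],cv2.COLOR_RGB2HSV); H,S,V=cv2.split(hsv); Z=P[...,2]
    g=(H>60)&(H<90)&(S>100)&(Z>54)&(Z<66)
    ys,xs=np.nonzero(g); h=cv2.convexHull(np.c_[xs,ys].astype(np.int32)) 
    print(n,'case',mar(onplane(d,h[:,0],60)),np.median(Z[g]))
    m=np.zeros(g.shape,np.uint8); cv2.fillConvexPoly(m,h,1)
    k=(m>0)&(V<45)&(Z<65)
    nn,l,st,c=cv2.connectedComponentsWithStats(k.astype(np.uint8))
    for i in range(1,nn):
        if st[i,4]>25: print('dark',st[i],mar(onplane(d,np.argwhere(l==i)[:,::-1],57)))
    k=(Z>70)&(Z<80)&(m>0); nn,l,st,c=cv2.connectedComponentsWithStats(k.astype(np.uint8))
    for i in range(1,nn):
        if st[i,4]>10: print('knob',st[i,4],np.nanmean(P[l==i],0))
    cx=(422,229) if n=='top' else (333,155)
    reg=np.zeros(g.shape,bool); reg[cx[1]-35:cx[1]+35,cx[0]-35:cx[0]+35]=1
    w=reg&(H<22)&(S>90)&(Z>49)&(Z<61)
    print('stand top',w.sum(),np.nanmedian(Z[w]),mar(P[w]))
    t=reg&(Z>113)&(Z<130)&(V<90)&(S<120); print('handle top',t.sum(),np.nanmedian(P[t],0),mar(P[t]) if t.any() else 0)
```

```text
top case ((557.556640625, -10.280166625976562), (149.85592651367188, 257.3661193847656), 2.397589683532715) 59.72967886102515
dark [273 200   8   6  27] ((558.432861328125, -15.86583137512207), (15.621193885803223, 11.362052917480469), 89.55022430419922)
knob 85 [595.6275422   89.98609753  73.45085821]
knob 88 [511.88028369  86.52785427  73.55320825]
stand top 562 55.17424159990122 ((498.9728088378906, -337.3969421386719), (64.08552551269531, 65.13524627685547), 2.4958243370056152)
handle top 97 [ 498.3409033  -336.13238237  120.74924993] ((498.6266784667969, -337.1445617675781), (19.347875595092773, 20.230587005615234), 70.11305236816406)
side case ((559.1983032226562, -7.2821807861328125), (149.95689392089844, 265.32958984375), 2.517899751663208) 61.54557065832694
dark [266 210  17  30 140] ((561.087890625, -12.74239730834961), (12.429542541503906, 98.82876586914062), 2.1991465091705322)
dark [230 258  56  17  91] ((552.2916259765625, 122.01509094238281), (139.9123992919922, 5.108080863952637), 2.504473924636841)
knob 69 [597.7618676   92.1338476   74.85698781]
knob 74 [514.18803307  88.62219483  74.91898457]
stand top 257 56.73945318181086 ((539.24609375, -340.9520263671875), (73.94017028808594, 150.89401245117188), 82.98963928222656)
handle top 44 [ 499.2007367  -331.95090166  121.17031966] ((500.3529357910156, -334.3785705566406), (21.661794662475586, 19.319555282592773), 78.42009735107422)
```

>>> servo_tool --rotation '[[0, 0, 0], [0, 0, 0], [0, 0, 0], [0, 0, 0]]' --slide '[[0.8, 0.65, 0.1], [0.8, 0.65, 0.1], [0.8, 0.65, 0.1], [0.8, 0.65, 0.1]]' --grip '[1, 1, 1, 1]'

```text
clock: 0.6
position: [339.6, -467.3, 251.5]
ee_rot: [-0.145, 0.989, 0.0, 0.0]
contact_force: [-0.2, -0.6, 0.1]
gripper_width: 85.5
grasp_force: 0.0
```

>>> servo_tool --rotation '[[0, 0, 0], [0, 0, 0], [0, 0, 0], [0, 0, 0], [0, 0, 0], [0, 0, 0]]' --slide '[[0.8, 0.66, 0.05], [0.8, 0.66, 0.05], [0.8, 0.66, 0.05], [0.8, 0.66, 0.05], [0.8, 0.66, 0.05], [0.8, 0.66, 0.05]]' --grip '[1, 1, 1, 1, 1, 1]'

```text
clock: 1.35
position: [496.3, -338.1, 260.9]
ee_rot: [-0.143, 0.99, 0.0, -0.001]
contact_force: [-0.0, -0.2, -0.8]
gripper_width: 85.6
grasp_force: 0.0
```

Run:
```python
from h import *
import pickle
s=read_state(); d=get_image('wrist'); pickle.dump((s,d),open('w.pkl','wb')); save(d,'w1'); print(s['position'],s['ee_rot'],s['contact_force'],d['hand_eye'],d['k1'])
```

```text
[ 496.32533087 -338.09079803  260.94125208] [-1.42701662e-01  9.89765575e-01  2.26452753e-04 -5.38547738e-04] [-0.02093439 -0.18709457 -0.75238626] [[ 6.03393869e-04 -9.54515926e-01 -2.98159325e-01  7.56786705e+01]
 [ 9.99999472e-01  8.23816289e-04 -6.13605553e-04  4.50788394e-01]
 [ 8.31324781e-04 -2.98158797e-01  9.54515920e-01 -1.44159246e+02]
 [ 0.00000000e+00  0.00000000e+00  0.00000000e+00  1.00000000e+00]] -0.024420252657142916
```

View pics/w1.png

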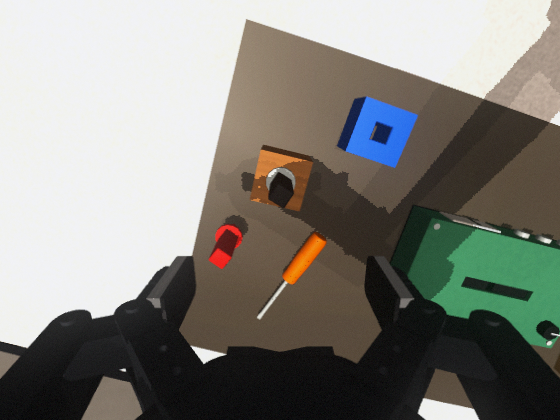

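Wrist view: stand at (283,178) with the tool's handle top at about (280,190), red decoy (225,245), screwdriver, case at right with uniform slot.

```bash
cat >> h.py <<'E'
from scipy.spatial.transform import Rotation as Ro
def wpose(s,d):
    T=np.array(d['hand_eye']); R=Ro.from_quat(s['ee_rot']).as_matrix()
    return R@T[:3,:3], R@T[:3,3]+s['position']
def wcloud(s,d):
    h,w=d['depth'].shape; g=np.mgrid[0:h,0:w]; px=np.c_[g[1].ravel(),g[0].ravel()]
    u=undist(d,px); R,c=wpose(s,d); z=d['depth'].ravel()
    P=np.c_[u,np.ones(len(u))]*z[:,None]@R.T+c; P[z==0]=np.nan
    return P.reshape(h,w,3)
mar=lambda p: cv2.minAreaRect(np.ascontiguousarray(np.array(p)[:,:2],np.float32))
E
python3 - <<'E'
from h import *
import pickle
s,d=pickle.load(open('w.pkl','rb')); P=wcloud(s,d); Z=P[...,2]
reg=np.zeros(Z.shape,bool); reg[140:225,240:325]=1
H,S,V=cv2.split(cv2.cvtColor(d['image'],cv2.COLOR_RGB2HSV))
z=Z[reg&(Z>112)]; print(len(z),np.percentile(z,[5,50,95]))
zt=np.median(z[z>np.percentile(z,30)])
t=reg&(abs(Z-zt)<2.5); print('top',t.sum(),zt,P[t].mean(0),mar(P[t]))
w=reg&(S>110)&(H<22)&(abs(Z-56)<5); print('stand',w.sum(),np.median(Z[w]),mar(P[w]))
# case/slot
g=(H>60)&(H<90)&(S>100)&(abs(Z-60)<5); print('green z',np.median(Z[g]))
reg=np.zeros(Z.shape,bool); reg[265:310,450:545]=1
k=reg&(V<60)&(abs(Z-54)<6); print('slot',k.sum(),np.median(Z[k]),mar(P[k]))
k=reg&(Z<44)&(V<60); print('deep',k.sum(),mar(P[k]) if k.sum()>2 else 0, Z[k][:10])
E
```

```text
421 [116.09689081 122.19013437 123.62045123]
top 375 122.5380486507978 [ 499.77442251 -336.35608595  122.3186537 ] ((500.20477294921875, -336.2061767578125), (20.118162155151367, 20.12980842590332), 72.87977600097656)
stand 1837 56.556201296189386 ((500.38824462890625, -336.173583984375), (64.52947235107422, 64.1634521484375), 2.7151174545288086)
green z 61.29603527896384
slot 634 54.93000860457994 ((561.3928833007812, -4.872581481933594), (14.209802627563477, 100.1293716430664), 2.2646191120147705)
deep 3 ((577.059326171875, 20.964982986450195), (7.89913272857666, 1.6543198823928833), 11.582456588745117) [14.02692575 15.35046152 12.88522402]
```

>>> servo_tool --rotation '[[0, 0, -0.093], [0, 0, -0.093], [0, 0, -0.093], [0, 0, -0.093], [0, 0, -0.093], [0, 0, -0.093], [0, 0, -0.093], [0, 0, -0.093]]' --slide '[[0.01, 0.003, 0], [0.01, 0.003, 0], [0.01, 0.003, 0], [0.01, 0.003, -0.2], [0.01, 0.003, -0.4], [0.01, 0.003, -0.5], [0.01, 0.003, -0.5], [0.01, 0.003, -0.5]]' --grip '[1, 1, 1, 1, 1, 1, 1, 1]'

```text
clock: 2.4
position: [499.6, -337.7, 162.6]
ee_rot: [0.148, 0.989, -0.0, 0.001]
contact_force: [0.4, 0.5, 0.4]
gripper_width: 85.8
grasp_force: 0.0
```

Run:
```python
from h import *
s=read_state(); d=get_image('wrist'); save(d,'w2'); print(s['position'],s['ee_rot'],Ro.from_quat(s['ee_rot']).as_matrix()[:,1])
P=wcloud(s,d); Z=P[...,2]
t=(abs(Z-122)<4)&(np.hypot(P[...,0]-499,P[...,1]+337)<25); print('top',t.sum(),np.median(Z[t]),P[t].mean(0),mar(P[t]))
```

```text
[ 499.56779795 -337.72311799  162.60599422] [ 1.48193789e-01  9.88957759e-01 -4.44576959e-04  9.76816822e-04] [ 2.93115663e-01  9.56076807e-01 -5.89819294e-04]
top 820 122.33759785139357 [ 498.95982098 -335.55598719  122.21905903] ((499.5632019042969, -335.92120361328125), (19.781068801879883, 19.98031234741211), 73.78880310058594)
```

View pics/w2.png

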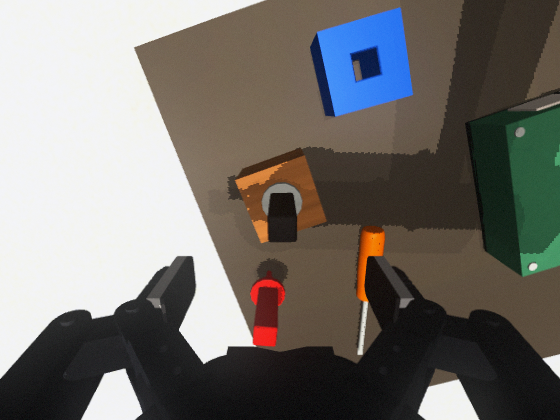

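Handle aligned with the fingers (handle top at (282,215), between pads); nothing under the fingers. Descend and grip.

>>> servo_tool --rotation '[[0, 0, 0], [0, 0, 0], [0, 0, 0], [0, 0, 0], [0, 0, 0], [0, 0, 0], [0, 0, 0], [0, 0, 0]]' --slide '[[0, 0.005, -0.15], [0, 0.005, -0.3], [0, 0.005, -0.44], [0, 0.005, -0.44], [0, 0.005, -0.44], [0, 0.005, -0.44], [0, 0.005, -0.44], [0, 0.005, -0.44]]' --grip '[1, 1, 1, 1, -1, -1, -1, -1]'

```text
clock: 3.45
position: [499.8, -335.9, 74.2]
ee_rot: [0.148, 0.989, -0.0, 0.001]
contact_force: [-0.6, -0.2, 2.8]
gripper_width: 19.3
grasp_force: 58.9
```

>>> servo_tool --rotation '[[0, 0, 0], [0, 0, 0], [0, 0, 0]]' --slide '[[0, 0, 0], [0, 0, 0], [0, 0, 0]]' --grip '[-1, -1, -1]'

```text
clock: 3.82
position: [499.8, -335.9, 74.2]
ee_rot: [0.148, 0.989, -0.0, 0.001]
contact_force: [-0.9, 1.3, 5.0]
gripper_width: 19.2
grasp_force: 59.3
```

>>> servo_tool --rotation '[[0, 0, 0], [0, 0, 0], [0, 0, 0], [0, 0, 0], [0, 0, 0], [0, 0, 0], [0, 0, 0], [0, 0, 0]]' --slide '[[0, 0, 0.15], [0, 0, 0.35], [0, 0, 0.5], [0, 0, 0.5], [0.06, 0.2, 0.5], [0.12, 0.45, 0.5], [0.2, 0.7, 0.5], [0.2, 0.7, 0.5]]' --grip '[-1, -1, -1, -1, -1, -1, -1, -1]'

```text
clock: 4.82
position: [539.3, -192.5, 171.2]
ee_rot: [0.146, 0.989, 0.0, -0.002]
contact_force: [0.1, -0.7, -1.5]
gripper_width: 19.4
grasp_force: 59.1
```

>>> servo_tool --rotation '[[0, 0, 0], [0, 0, 0], [0, 0, 0], [0, 0, 0], [0, 0, 0]]' --slide '[[0.03, 0.25, 0], [0.06, 0.5, 0], [0.1, 0.71, 0], [0.1, 0.71, 0], [0.1, 0.71, 0]]' --grip '[-1, -1, -1, -1, -1]'

```text
clock: 5.45
position: [558.6, -54.3, 172.0]
ee_rot: [0.148, 0.989, -0.0, -0.001]
contact_force: [-0.5, -1.0, -1.4]
gripper_width: 19.5
grasp_force: 59.4
```

Run:
```python
from h import *
s=read_state(); d=get_image('wrist'); save(d,'w3'); print(s['position'],s['ee_rot'],s['contact_force'],s['gripper_width'],s['joints'])
P=wcloud(s,d); Z=P[...,2]; H,S,V=cv2.split(cv2.cvtColor(d['image'],cv2.COLOR_RGB2HSV))
import pickle; pickle.dump((s,d),open('w3.pkl','wb'))
g=(H>60)&(H<90)&(S>100)&(abs(Z-60)<5); print(g.sum(),np.median(Z[g]),mar(P[g]))
```

```text
[558.58154582 -54.28358327 172.01818334] [ 1.48054131e-01  9.88978352e-01 -3.16295543e-04 -1.30136716e-03] [-0.52802744 -0.98048966 -1.35243087] 19.49880987709303 [ 1.91707895e-01  3.28707873e-01 -2.35328017e-01 -3.21811523e-04
 -1.00942508e+00 -2.05953367e+00]
38895 61.55440413872455 ((560.051513671875, -8.301101684570312), (150.4640655517578, 260.64666748046875), 2.324146032333374)
```

View pics/w3.png

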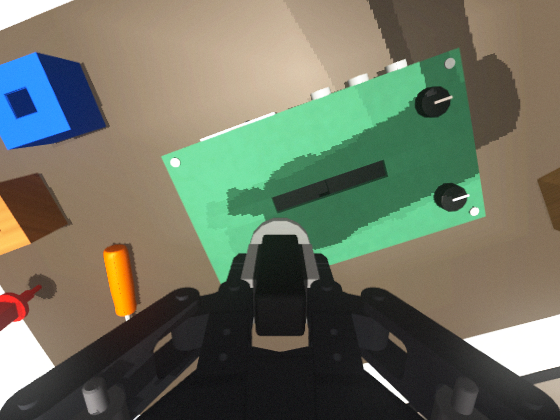

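Wrist view with tool held: slot runs from (273,205) to (387,168), with a faint mark at (322,188); collar and handle at (280,240). Check slot and mark positions.

Run:
```python
from h import *
import pickle; s,d=pickle.load(open('w3.pkl','rb')); V=d['image'].max(2); R,c=wpose(s,d); Z=wcloud(s,d)[...,2]
def pl(px,z):
    v=np.c_[undist(d,px),np.ones(len(px))]@R.T; return c+v*((z-c[2])/v[:,2])[:,None]
k=np.zeros(V.shape,np.uint8); k[155:215,265:395]=V[155:215,265:395]<50
n,l,st,_=cv2.connectedComponentsWithStats(k); i=1+st[1:,4].argmax()
q=np.argwhere(l==i)[:,::-1]; print(st[i],mar(pl(q,60)),mar(pl(q,55)))
print(pl(np.array([[322,188.]]),54))
W=pl(q,55.); u=np.array([-.0415,.999]); t=(W[:,:2]-[559.3,-8.9])@u
for a in range(-52,52,4):
    m=(t>=a)&(t<a+4); print(a,m.sum(),V[q[m,1],q[m,0]].mean().round(1),np.median(Z[q[m,1],q[m,0]]).round(1),end=' | ')
```

```text
[ 281  161  105   47 1222] ((559.529296875, -5.869873046875), (13.670350074768066, 96.69623565673828), 2.5291974544525146) ((560.953857421875, -5.372283935546875), (13.93698787689209, 98.5821304321289), 2.5292420387268066)
[[561.28443119 -14.02593255  54.        ]]
-52 0 nan nan | -48 5 48.2 54.5 | -44 17 48.3 55.2 | -40 19 47.6 55.5 | -36 16 47.8 55.2 | -32 22 47.8 55.1 | -28 36 47.7 55.1 | -24 40 47.4 55.0 | -20 40 47.6 nan | -16 46 47.6 55.1 | -12 54 45.1 53.0 | -8 56 44.1 19.8 | -4 54 41.6 20.3 | 0 51 46.4 55.0 | 4 55 46.3 55.1 | 8 55 46.1 nan | 12 63 46.1 55.1 | 16 61 46.0 54.9 | 20 64 45.2 55.1 | 24 62 44.9 nan | 28 66 44.1 55.0 | 32 65 43.8 nan | 36 65 44.0 54.9 | 40 67 43.1 55.0 | 44 64 43.0 55.0 | 48 69 43.0 55.1 | <stdin>:11: RuntimeWarning: Mean of empty slice.
  ret = ret.dtype.type(ret / rcount)
  return _methods._mean(a, axis=axis, dtype=dtype,
```

Slot line confirmed (x≈560, yaw 2.4°); depth hints at the hole near case y ≈ -5. I'll feel from y ≈ -24 towards it.

>>> servo_tool --rotation '[[0, 0, 0], [0, 0, 0], [0, 0, 0], [0, 0, 0], [0, 0, 0], [0, 0, 0]]' --slide '[[0.008, 0.108, 0], [0.008, 0.108, -0.1], [0.008, 0.108, -0.2], [0.008, 0.108, -0.24], [0.008, 0.108, -0.24], [0.008, 0.108, -0.24]]' --grip '[-1, -1, -1, -1, -1, -1]'

```text
clock: 6.25
position: [561.6, -32.4, 126.1]
ee_rot: [0.148, 0.989, 0.0, 0.001]
contact_force: [0.5, -0.1, -1.2]
gripper_width: 19.2
grasp_force: 59.4
```

>>> servo_tool --rotation '[[0, 0, 0], [0, 0, 0], [0, 0, 0], [0, 0, 0]]' --slide '[[0, 0, -0.02], [0, 0, -0.04], [0, 0, -0.05], [0, 0, -0.05]]' --grip '[-1, -1, -1, -1]'

```text
clock: 6.75
position: [560.9, -32.1, 115.1]
ee_rot: [0.148, 0.989, -0.0, -0.0]
contact_force: [0.1, -0.2, 0.1]
gripper_width: 19.3
grasp_force: 59.4
```

>>> servo_tool --rotation '[[0, 0, 0], [0, 0, 0], [0, 0, 0], [0, 0, 0]]' --slide '[[0, 0, -0.01], [0, 0, -0.02], [0, 0, -0.02], [0, 0, -0.02]]' --grip '[-1, -1, -1, -1]'

```text
clock: 7.25
position: [561.2, -32.0, 111.6]
ee_rot: [0.148, 0.989, 0.0, 0.0]
contact_force: [0.1, 1.2, 1.1]
gripper_width: 19.3
grasp_force: 59.4
```

>>> servo_tool --rotation '[[0, 0, 0], [0, 0, 0], [0, 0, 0], [0, 0, 0]]' --slide '[[0, 0, -0.01], [0, 0, -0.01], [0, 0, -0.01], [0, 0, -0.01]]' --grip '[-1, -1, -1, -1]'

```text
clock: 7.75
position: [561.2, -32.0, 109.4]
ee_rot: [0.148, 0.989, 0.0, 0.0]
contact_force: [0.6, 0.9, 0.8]
gripper_width: 19.2
grasp_force: 59.5
```

Run:
```python
from h import *
F=[]
for i in range(6):
    s=read_state(); F.append(s['contact_force']); d=get_image('side')
print(np.mean(F,0),np.std(F,0),s['position'])
```

```text
[0.02385755 0.25126579 1.41048802] [0.38838067 0.31885255 0.53516929] [561.14629639 -32.05559635 109.38505166]
```

>>> servo_tool --rotation '[[0, 0, 0], [0, 0, 0], [0, 0, 0], [0, 0, 0], [0, 0, 0], [0, 0, 0]]' --slide '[[0, 0.01, 0], [-0.001, 0.02, 0], [-0.001, 0.03, 0], [-0.002, 0.04, 0], [-0.002, 0.05, 0], [-0.002, 0.05, 0]]' --grip '[-1, -1, -1, -1, -1, -1]'

```text
clock: 8.8
position: [560.6, -21.5, 109.2]
ee_rot: [0.148, 0.989, 0.0, -0.0]
contact_force: [-0.3, 0.7, 1.6]
gripper_width: 19.2
grasp_force: 59.7
```

>>> servo_tool --rotation '[[0, 0, 0], [0, 0, 0], [0, 0, 0], [0, 0, 0], [0, 0, 0]]' --slide '[[0, 0.008, 0], [-0.001, 0.016, 0], [-0.001, 0.025, 0], [-0.001, 0.025, 0], [-0.001, 0.025, 0]]' --grip '[-1, -1, -1, -1, -1]'

```text
clock: 9.43
position: [560.3, -16.6, 109.0]
ee_rot: [0.148, 0.989, 0.0, -0.0]
contact_force: [0.3, 1.9, -1.2]
gripper_width: 19.1
grasp_force: 59.4
```

>>> servo_tool --rotation '[[0, 0, 0], [0, 0, 0], [0, 0, 0], [0, 0, 0], [0, 0, 0]]' --slide '[[0, 0.007, 0], [0, 0.014, 0], [-0.001, 0.02, 0], [-0.001, 0.02, 0], [-0.001, 0.02, 0]]' --grip '[-1, -1, -1, -1, -1]'

```text
clock: 10.05
position: [560.2, -13.1, 109.3]
ee_rot: [0.148, 0.989, -0.0, -0.0]
contact_force: [0.1, 0.4, -0.7]
gripper_width: 19.3
grasp_force: 59.3
```

The vertical force fell from +1.5 to -1 N: pin has dropped. Confirm by lowering.

>>> servo_tool --rotation '[[0, 0, 0], [0, 0, 0], [0, 0, 0], [0, 0, 0]]' --slide '[[0, 0, -0.01], [0, 0, -0.02], [0, 0, -0.02], [0, 0, -0.02]]' --grip '[-1, -1, -1, -1]'

```text
clock: 10.55
position: [560.2, -13.1, 105.3]
ee_rot: [0.148, 0.989, -0.0, -0.0]
contact_force: [-0.2, 1.0, -1.1]
gripper_width: 19.5
grasp_force: 59.3
```

```bash
cat > f.py <<'E'
from h import *
F=[]
for i in range(5):
    s=read_state(); F.append(s['contact_force']); d=get_image('side')
print(np.mean(F,0),s['position'],s['wrist_torque'])
E
python3 f.py
```

```text
[ 0.05631716  0.43471919 -0.86711785] [560.26259856 -13.06820518 105.36046878] [-0.06484371 -0.01163951 -0.02257228]
```

>>> servo_tool --rotation '[[0, 0, 0], [0, 0, 0], [0, 0, 0], [0, 0, 0], [0, 0, 0]]' --slide '[[0, 0.006, 0], [0, 0.012, 0], [-0.001, 0.02, 0], [-0.001, 0.025, 0], [-0.001, 0.025, 0]]' --grip '[-1, -1, -1, -1, -1]'

```text
clock: 11.42
position: [560.0, -8.9, 105.4]
ee_rot: [0.148, 0.989, -0.001, -0.0]
contact_force: [0.3, -5.1, -1.7]
gripper_width: 19.3
grasp_force: 59.3
```

>>> servo_tool --rotation '[[0, 0, 0], [0, 0, 0], [0, 0, 0], [0, 0, 0], [0, 0, 0], [0, 0, 0], [0, 0, 0]]' --slide '[[0, 0.015, 0], [-0.001, 0.03, 0], [-0.001, 0.045, 0], [-0.002, 0.06, 0], [-0.003, 0.075, 0], [-0.003, 0.085, 0], [-0.003, 0.085, 0]]' --grip '[-1, -1, -1, -1, -1, -1, -1]'

```text
clock: 12.3
position: [559.3, 8.3, 105.3]
ee_rot: [0.148, 0.989, -0.001, -0.0]
contact_force: [1.2, -5.3, -0.8]
gripper_width: 19.1
grasp_force: 59.3
```

>>> servo_tool --rotation '[[0, 0, 0], [0, 0, 0], [0, 0, 0]]' --slide '[[0, 0.005, 0], [0, 0.01, 0], [0, 0.01, 0]]' --grip '[-1, -1, -1]'

```text
clock: 12.68
position: [559.3, 10.4, 105.3]
ee_rot: [0.148, 0.989, -0.0, -0.0]
contact_force: [0.7, -4.2, -0.3]
gripper_width: 19.2
grasp_force: 59.3
```

>>> servo_tool --rotation '[[0, 0, 0], [0, 0, 0], [0, 0, 0]]' --slide '[[0, 0.004, 0], [0, 0.007, 0], [0, 0.007, 0]]' --grip '[-1, -1, -1]'

```text
clock: 13.05
position: [559.2, 11.9, 105.3]
ee_rot: [0.148, 0.989, -0.0, -0.0]
contact_force: [0.7, -5.4, -0.5]
gripper_width: 19.3
grasp_force: 59.3
```

>>> servo_tool --rotation '[[0, 0, 0], [0, 0, 0], [0, 0, 0]]' --slide '[[0, 0.003, 0], [0, 0.005, 0], [0, 0.005, 0]]' --grip '[-1, -1, -1]'

```text
clock: 13.42
position: [559.2, 12.8, 105.3]
ee_rot: [0.148, 0.989, -0.0, -0.0]
contact_force: [0.7, -5.4, -0.6]
gripper_width: 19.5
grasp_force: 59.3
```

>>> servo_tool --rotation '[[0, 0, 0], [0, 0, 0], [0, 0, 0]]' --slide '[[0, 0.003, 0], [0, 0.005, 0], [0, 0.005, 0]]' --grip '[-1, -1, -1]'

```text
clock: 13.8
position: [559.1, 13.1, 105.3]
ee_rot: [0.148, 0.989, -0.001, -0.0]
contact_force: [0.5, -8.0, -0.6]
gripper_width: 19.3
grasp_force: 59.4
```

>>> servo_tool --rotation '[[0, 0, 0], [0, 0, 0], [0, 0, 0]]' --slide '[[0, 0.003, 0], [0, 0.005, 0], [0, 0.005, 0]]' --grip '[-1, -1, -1]'

```text
clock: 14.18
position: [559.1, 13.5, 105.4]
ee_rot: [0.148, 0.989, -0.002, -0.001]
contact_force: [1.6, -10.3, 0.2]
gripper_width: 19.0
grasp_force: 59.4
```

Force climbs without motion: at the stop. Back off into the hole's slack and check.

>>> servo_tool --rotation '[[0, 0, 0], [0, 0, 0], [0, 0, 0]]' --slide '[[0, -0.015, 0], [0, -0.023, 0], [0, -0.023, 0]]' --grip '[-1, -1, -1]'

```text
clock: 14.55
position: [559.5, 11.4, 105.3]
ee_rot: [0.148, 0.989, 0.001, 0.0]
contact_force: [0.1, -1.6, -0.7]
gripper_width: 18.9
grasp_force: 59.6
```

```bash
python3 f.py
```

```text
[ 0.15570038 -0.41587057 -0.95601057] [559.48267826  11.15651615 105.31656636] [ 0.00036274  0.02286902 -0.01419051]
```

Free. Lift straight out, then look.

>>> servo_tool --rotation '[[0, 0, 0], [0, 0, 0], [0, 0, 0], [0, 0, 0], [0, 0, 0], [0, 0, 0]]' --slide '[[0, 0, 0.06], [0, 0, 0.15], [0, 0, 0.25], [0, 0, 0.33], [0, 0, 0.33], [0, 0, 0.33]]' --grip '[-1, -1, -1, -1, -1, -1]'

```text
clock: 15.55
position: [558.9, 10.7, 170.8]
ee_rot: [0.148, 0.989, -0.0, -0.001]
contact_force: [0.5, 0.7, -0.9]
gripper_width: 19.4
grasp_force: 59.7
```

Run:
```python
from h import *
s=read_state(); d=get_image('wrist'); save(d,'w4'); V=d['image'].max(2); R,c=wpose(s,d); P=wcloud(s,d); Z=P[...,2]; print(s['position'])
u=np.array([-.0415,.999]); r=P[...,:2]-[559.7,-8.5]; t=r@u; x=r@np.array([.999,.0415])
# deep pixels projected at floor plane
g=np.mgrid[0:420,0:560]; px=np.c_[g[1].ravel(),g[0].ravel()]; v=np.c_[undist(d,px),np.ones(len(px))]@R.T
W=(c+v*((55-c[2])/v[:,2])[:,None])[:,:2]-[559.7,-8.5]; t=(W@u).reshape(420,560); x=(W@[.999,.0415]).reshape(420,560)
k=(abs(x)<6)&(abs(t)<50)&(Z<45); print(k.sum(),t[k].min() if k.any() else 0,t[k].max() if k.any() else 0)
h=(abs(Z-(s['position'][2]-74.2+121))<5); h&=np.hypot(P[...,0]-s['position'][0],P[...,1]-s['position'][1])<20; print(h.sum(),P[h].mean(0),mar(P[h]))
```

```text
[558.86987619  10.68917325 170.76140598]
116 14.45006346293548 23.374091966476975
3092 [556.43612362  11.86341676 218.29391363] ((558.51123046875, 10.617713928222656), (32.99440383911133, 25.274076461791992), 71.46245574951172)
```

View pics/w4.png

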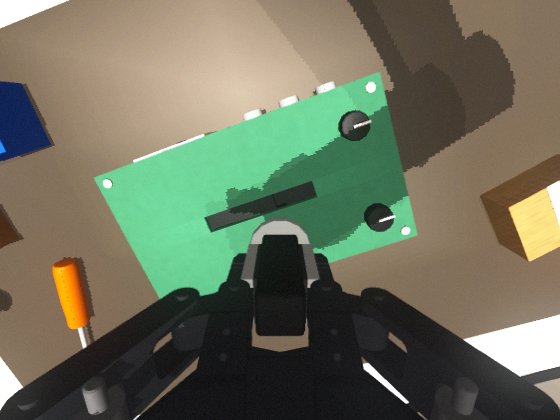

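The hole is now at case y ≈ +19 (from ≈ -5; slot break visible at (278,199)): the bar moved its 24 mm. Tool is unshifted in the grip. Return to the stand.

>>> servo_tool --rotation '[[0, 0, 0], [0, 0, 0], [0, 0, 0], [0, 0, 0]]' --slide '[[-0.04, -0.22, 0], [-0.08, -0.45, 0], [-0.12, -0.68, 0], [-0.15, -0.866, 0]]' --grip '[-1, -1, -1, -1]'

```text
clock: 16.1
position: [528.4, -164.0, 170.3]
ee_rot: [0.148, 0.989, -0.0, -0.001]
contact_force: [1.5, -0.1, -1.0]
gripper_width: 19.6
grasp_force: 59.8
```

>>> servo_tool --rotation '[[0, 0, 0], [0, 0, 0], [0, 0, 0], [0, 0, 0], [0, 0, 0], [0, 0, 0], [0, 0, 0]]' --slide '[[-0.04, -0.22, 0], [-0.08, -0.45, 0], [-0.12, -0.68, 0], [-0.15, -0.866, 0], [-0.15, -0.866, 0], [-0.15, -0.866, 0], [-0.15, -0.866, 0]]' --grip '[-1, -1, -1, -1, -1, -1, -1]'

```text
clock: 16.98
position: [499.5, -334.7, 171.0]
ee_rot: [0.147, 0.989, 0.0, -0.0]
contact_force: [-0.2, -0.1, -0.9]
gripper_width: 19.2
grasp_force: 59.8
```

>>> servo_tool --rotation '[[0, 0, 0], [0, 0, 0], [0, 0, 0], [0, 0, 0], [0, 0, 0], [0, 0, 0], [0, 0, 0]]' --slide '[[0, -0.005, -0.1], [0, -0.005, -0.2], [0, -0.005, -0.28], [0, -0.005, -0.35], [0, -0.005, -0.41], [0, -0.005, -0.45], [0, -0.005, -0.45]]' --grip '[-1, -1, -1, -1, -1, -1, -1]'

```text
clock: 17.85
position: [499.1, -336.6, 80.7]
ee_rot: [0.148, 0.989, 0.0, -0.001]
contact_force: [-0.5, -0.4, -2.0]
gripper_width: 19.2
grasp_force: 59.8
```

>>> servo_tool --rotation '[[0, 0, 0], [0, 0, 0], [0, 0, 0], [0, 0, 0]]' --slide '[[0, 0, -0.015], [0, 0, -0.03], [0, 0, -0.035], [0, 0, -0.035]]' --grip '[-1, -1, -1, -1]'

```text
clock: 18.35
position: [499.5, -336.7, 74.4]
ee_rot: [0.148, 0.989, -0.0, 0.0]
contact_force: [0.1, 0.2, -1.3]
gripper_width: 19.1
grasp_force: 60.0
```

>>> servo_tool --rotation '[[0, 0, 0], [0, 0, 0], [0, 0, 0]]' --slide '[[0, 0, -0.005], [0, 0, -0.005], [0, 0, -0.005]]' --grip '[-1, -1, -1]'

```text
clock: 18.73
position: [499.6, -336.8, 74.2]
ee_rot: [0.148, 0.989, -0.0, 0.0]
contact_force: [-1.8, 1.4, 6.3]
gripper_width: 19.2
grasp_force: 60.6
```

Seated (contact 6 N upward, at the original height). Open and withdraw upward.

>>> servo_tool --rotation '[[0, 0, 0], [0, 0, 0], [0, 0, 0], [0, 0, 0], [0, 0, 0], [0, 0, 0]]' --slide '[[0, 0, 0], [0, 0, 0], [0, 0, 0], [0, 0, 0], [0, 0, 0], [0, 0, 0]]' --grip '[1, 1, 1, 1, 1, 1]'

```text
clock: 19.48
position: [499.4, -336.7, 73.3]
ee_rot: [0.148, 0.989, 0.0, 0.0]
contact_force: [-1.0, 0.1, -0.6]
gripper_width: 85.4
grasp_force: 0.0
```

>>> servo_tool --rotation '[[0, 0, 0], [0, 0, 0], [0, 0, 0], [0, 0, 0], [0, 0, 0], [0, 0, 0], [0, 0, 0]]' --slide '[[0, 0, 0.1], [0, 0, 0.25], [0, 0, 0.45], [0, 0, 0.65], [0, 0, 0.85], [0, 0, 0.85], [0, 0, 0.85]]' --grip '[1, 1, 1, 1, 1, 1, 1]'

```text
clock: 20.35
position: [499.0, -336.3, 242.8]
ee_rot: [0.148, 0.989, 0.0, -0.0]
contact_force: [0.6, 0.9, -1.1]
gripper_width: 85.6
grasp_force: 0.0
```

Run:
```python
from h import *
s=read_state(); d=get_image('wrist'); save(d,'w5'); P=wcloud(s,d); Z=P[...,2]; print(s['position'],s['contact_force'],s['clock'],s['gripper_width'])
t=(Z>112)&(Z<135)&(np.hypot(P[...,0]-499,P[...,1]+337)<25); zt=np.percentile(Z[t],80); t&=abs(Z-zt)<2.5; print(zt,mar(P[t]))
```

```text
[ 498.99576174 -336.33315647  242.77508865] [ 0.55539909  0.86872142 -1.08823628] 20.35 85.55626328103934
123.0902780705893 ((499.68170166015625, -336.731689453125), (18.974628448486328, 19.493980407714844), 73.46543884277344)
```

View pics/w5.png

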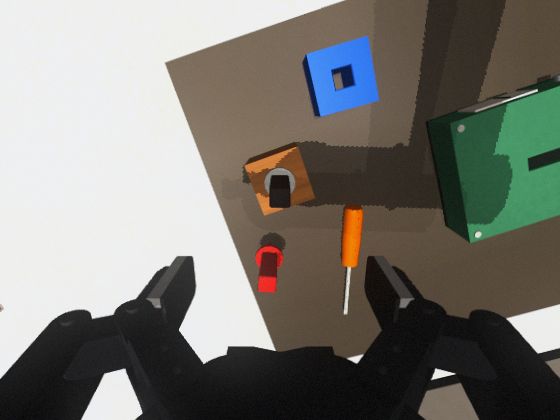

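The tool stands upright in its stand at (280,188), top at the original height within camera error; the rest is undisturbed.

```bash
python3 -c "
from bench import job_done; print(job_done())"
```

```text
the job is handed in; nothing more can be done
None
```

The job is handed in: the pin dropped into the hole, the lock bar was drawn about 24 mm until it hit its stop (10 N at most), and the tool is back upright and fully down in its stand; the screwdriver looked undisturbed in the last view, and the arm went nowhere near the jar or carton.

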